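Clear a lever press, feed a rail bracket and press it

TASK

The carton standing on the press's feed table is in the way: first stand it upright in the open tray. Then draw the bracket out of the rack, lay it on the feed table and, taking it again by its lug end, slide it nose first under the ram until it is fully home against the back stop. Swing the lever down to its stop so that the ram presses the bracket, ease the lever back up without letting it snap, and leave the bracket home in the press and the can, wrench and jar undisturbed.

Things in the scene. Friction and masses are not known exactly. Their poses are not given: they have to be found in the camera images.
- press: Grey bench press, fixed; sizes in mm. Origin on the bench under the middle of the mouth of its guides; +x is the feed direction (into the press), z up. Feed table 90 wide, top 40 above the bench, reaching 180 in front of the mouth (x -180 to 0). A head overhangs the guides: x 10 to 180, y -45 to 45, from 100 to 200 above the bench. The lever is on the +y side
- press_stop (a point): Face of the back stop, on the centre line at feed table height: x 100, z 40 in the press frame; the bracket's nose must meet it. It lies between two guide rails (x 0 to 120, 18 high above the table, inner faces 48 apart) whose flared ends reach 35 in front of the mouth and are about 76 apart at their outer tips
- ram: Steel ram, 34 x 26, hanging from the head over the guides (50 behind the mouth), driven by the lever. Origin at the centre of its lower face: 72 above the bench at rest, going down 13.5 to press on a bracket that lies in the guides (20 thick, top at 60)
- lever (a joint): Hand lever of the press, rad: 0 at rest (up), 1.15 at the lower stop. Sprung back to 0: about 2 N at the handle at rest, 8 N at the stop; let go at the bottom it snaps back
- lever_grip (a point): Centre of the lever's black handle bar, a level round bar 24 in diameter, about 80 long along the press's y, 125 to the side (+y) of its centre line. Swings on a radius of 170 about lever_hinge: at rest 63 degrees above level towards the feed side (-x), 322 above the bench; at the stop 3 degrees below level, 161 above the bench
- lever_hinge (a point): Point on the lever's hinge axis (along the press's y) in the plane of lever_grip: x 60, y 125, z 170 mm in the press frame
- rack: Low grey stock rack, fixed. Origin on the bench under the middle of the front edge of its roof; it opens towards its -x. Floor plate 120 wide, 10 thick, with an open apron 90 long in front (x -90 to 0); behind it a roofed bay 119 deep, 68 wide inside, 46 high inside, roof top 61 above the bench
- bracket: Steel bracket, 0.25 to 0.5 kg: straight box section 200 long (x), 40 wide, 20 thick; at its -x end an upright end lug 36 high in all, 6 thick, 40 wide. Origin at mid-length on the underside; +x towards the plain nose. It lies in the rack with about 90 of its nose half out on the apron and the lug half under the roof
- bracket_nose (a point): Middle of the lower edge of the bracket's plain nose, 100 from its origin along its +x
- carton: Closed cardboard carton, 60 (x) x 50 (y) x 80 high, upright on the feed table of the press. Origin at the centre of its underside
- tray: Open grey plastic tray, fixed, 160 x 160 outside, 35 high, walls and floor 5 thick. Origin at the centre of its underside
- can: Bystander: upright can, 60 in diameter, 130 high. Origin at the centre of its underside
- wrench: Bystander: steel wrench 180 long lying on the bench. Origin under its middle
- jar: Bystander: glass jar, 68 in diameter, 90 high. Origin at the centre of its underside
There are look-alikes about, which are no part of the job. Of the things that look like the tray, the middle-sized one is meant.

How it is judged:
By the outcome, as a careful person would: the job done as asked, in the order asked, and still so for the second after the job is handed in, with the robot touching nothing.
It also fails if it takes over 72 s, if anything falls off the work surface, if the arm or the gripper's body presses on something with over 40 N, if the wrist force passes 120 N, or if a joint passes its speed limit or range.

ROBOT

A 7-joint arm with a two-finger parallel gripper is mounted at the origin on the work surface. World frame = base frame: x ahead of the robot, y to its left, z up, the work surface at z = 0. Lengths are in mm, angles in rad, forces in N, time in s.
With the tool pointing down it reaches from about 350 to 900 mm from the base axis. Payload 8.1 kg.
Tool frame: the origin (TCP) lies at the very end of the fingers, on their centre line; the grasp point (between the pads) lies 19 mm behind it; z points along the fingers, y is the line along which they close (so a half turn about z gives the same grasp; the last joint's range is limited). The gripper opens to 85 mm and grips with 20 to 120 N. Pads are 22 mm wide; open, the fingers measure 114 mm over their backs; the gripper's body (76 mm by 85 mm) begins 54 mm behind the grasp point. The pads swing forward as they close: fully open they stand 13 mm farther back than shut.
Start: joints at [1.03, 0.434, 0.025, 1.573, -0.012, 1.134, -0.075], TCP at [264.947, -566.078, 231.323] pointing down, gripper open.
Joint ranges: [-2.62, 2.62], [-0.44, 2.09], [-1.27, 1.32], [0.08, 2.57], [-1.32, 4.46], [0.12, 2], [-2.74, 2.74]. Speed limits (rad/s): [2.22, 2.22, 3.01, 3.01, 3.14, 3.14, 3.14].

INTERFACE

Orientations are given as a unit quaternion [w, x, y, z].
In Python, from workcell import bot gives the robot as it stands. The module is installed in compiled form; this text tells all that it offers.
- The arm moves only by the shell command python3 -m jog 'ROWS'. ROWS is text: rows parted by semicolons, each of 5 numbers parted by spaces: the shift along the tool's x, y, z in cm, then the turn about the tool's z in degrees, then the finger opening in cm, from 0 to 8.54. In form: x y z twist grip; .... A call has 1 to 20 rows; each row is the pose to reach, as a shift and turn from the pose commanded when the call began, along the tool's axes at that moment; what a row does not reach only later rows make up. A row lasts 1/10 s, in which the tool goes at most 50 mm and 8.59 degrees, less where a joint would pass 70% of its speed; a pose out of reach is approached as far as the arm can. A call with a gripper value outside its range is refused whole. The fingers move at their own pace and stop on an object; the grip force is fixed at half the most. Time passes only in rows, so rows that repeat a pose let the fingers close. It gives the time, the measured TCP pose, the force, the opening and the grip force at its end, in the units of the state.
- bot.read_state(): the state, without advancing time (a new reading comes with each control period).
- bot.capture(name): name is "scene" or "top" or "wrist"; returns a dict with "image" (384x512x3 uint8, blue, green, red), "mtx" (3x3 intrinsics, pixels), "eye" and "rotation" of the camera in the world. Camera axes: x right, y up, looking along -z (the intrinsics and any distortion apply to the point x, -y, -z); pixel columns grow to the right and rows downward; lengths in mm; the calibration is good to about 2 mm. A picture is of the moment at which its call begins. There is no depth.
- bot.job_done(): hands the job in; it is judged then, once.
The state is a dict: "time_s": time; "joints": joint angles; "dq": joint speeds; "effort": joint torques, N m; "position": TCP position; "tcp_rot": TCP orientation; "ft_force": force on the tool from outside, world axes, zero at the start; "ft_torque": the same for the moment, N m; "opening": finger opening in mm; "grip_force": force on a finger pad.
Only numpy, scipy, OpenCV 4.12 (cv2) and the standard library are available. Lean on these libraries where they do the work, as an engineer would, in place of code of your own. Each camera call takes 0.05 s, during which the arm holds its last target. There are 200 camera calls.

## Working session

There is one attempt and no reset: what is moved stays moved. The work goes in short steps, Python scripts to look and compute and a shell command to move; the robot and the scene stay as the last step left them, time stands still between calls to the robot, and variables do not carry over. Pictures are saved under pics/ and viewed, at most 10 in all, crops included, and the job is handed in when it is done.

```bash
mkdir -p pics
cat > h.py <<'E'
import numpy as np,cv2
from workcell import bot
from scipy.spatial.transform import Rotation as R
def cap(n,f):
    c=bot.capture(n); np.savez(f'pics/{f}.npz',**c); cv2.imwrite(f'pics/{f}.png',c['image']); return c
def load(f): return dict(np.load(f'pics/{f}.npz',allow_pickle=True))
def rot(c):
    r=np.array(c['rotation'],float); return r if r.shape==(3,3) else R.from_quat(r[[1,2,3,0]]).as_matrix()
def pt(c,u,v,z):
    d=np.linalg.inv(c['mtx'])@[u,v,1]; d=rot(c)@[d[0],-d[1],-d[2]]; e=np.array(c['eye'],float)
    return e+d*(z-e[2])/d[2]
def proj(c,P):
    p=rot(c).T@(np.array(P,float)-c['eye']); q=c['mtx']@[p[0],-p[1],-p[2]]; return q[:2]/q[2]
E
python3 - <<'E'
from h import *
for n in('scene','top'):
    c=cap(n,n+'0'); print(n,c.keys(),c['mtx'],c['eye'],c['rotation'])
a=np.hstack([cv2.imread('pics/top0.png')]); cv2.imwrite('pics/a.png',cv2.resize(a,(800,600),interpolation=cv2.INTER_CUBIC))
cv2.imwrite('pics/b.png',cv2.resize(cv2.imread('pics/scene0.png'),(800,600),interpolation=cv2.INTER_CUBIC))
print(bot.read_state())
E
```

```text
scene dict_keys(['image', 'mtx', 'eye', 'rotation']) [[422.25071517   0.         259.87965674]
 [  0.         422.25071517 188.36800028]
 [  0.           0.           1.        ]] [1212.8870216   -29.3844423  1111.62976551] [0.69581388 0.25040942 0.22924373 0.63291822]
top dict_keys(['image', 'mtx', 'eye', 'rotation']) [[415.56486058   0.         258.52722024]
 [  0.         415.56486058 190.7702138 ]
 [  0.           0.           1.        ]] [ 261.22135047   17.38460029 1266.56359913] [ 0.7121309   0.06757777 -0.05645787 -0.69650222]
{'time_s': 0.1, 'joints': array([ 1.03040378,  0.43515103,  0.0249792 ,  1.57400945, -0.01160622,
        1.13402335, -0.07512115]), 'dq': array([-9.18773277e-04, -3.16642427e-03, -4.72112168e-04, -2.04458785e-03,
        1.30284479e-03, -1.83696735e-04, -8.74513192e-05]), 'effort': array([ 3.36188707e-03, -6.71759462e+01,  1.02852937e+00, -3.16902280e+01,
        1.59165269e-02,  7.27866049e-03, -6.41972611e-05]), 'position': array([ 264.71706809, -565.65891807,  230.60464487]), 'tcp_rot': array([-6.89126013e-04,  9.76148139e-01,  2.17104323e-01, -2.18823617e-04]), 'ft_force': array([-0.21878815,  0.3817707 ,  0.01128651]), 'ft_torque': array([ 0.03251871, -0.01683045, -0.02644163]), 'grip_force': 0.0, 'opening': 85.71611794617186}
```

View pics/a.png

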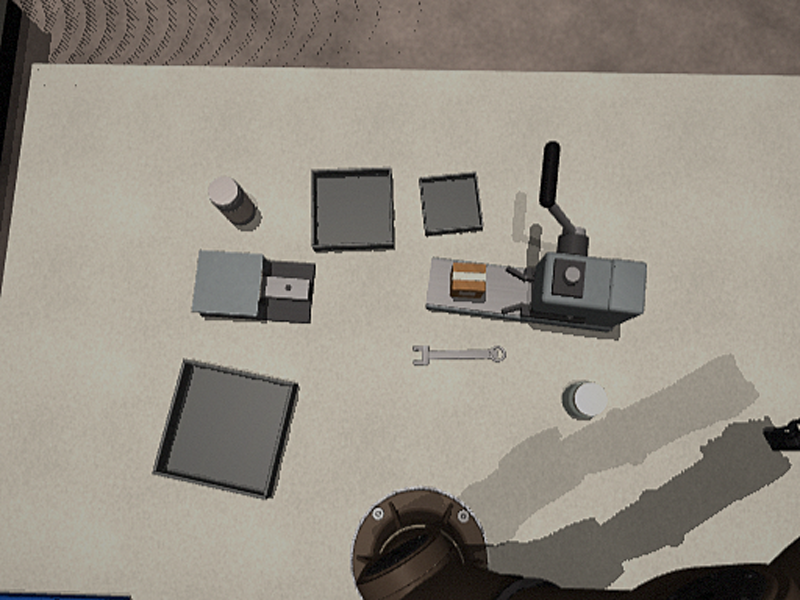

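View pics/b.png

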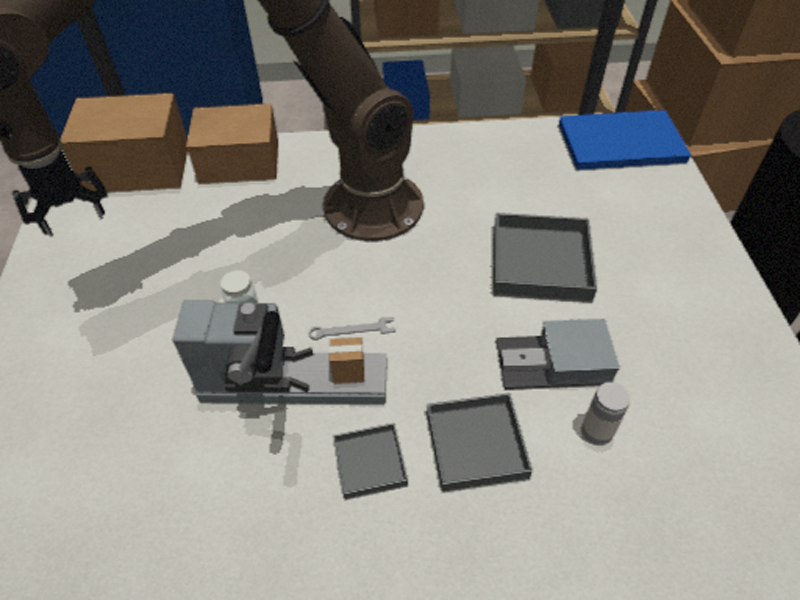

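The top view shows three trays: the big one at (225,430), the middle one at (353,210) and the small one at (451,204). The carton is at (468,282) on the table, the only orange box on the bench. The bracket is at (288,288) in the rack, and the lever handle is at (550,175). I choose the tray at (353,210) and will check it in a close crop.

Run:
```python
from h import *
t=load('top0');s=load('scene0')
a=t['image'][95:220,115:425];b=s['image'][190:315,110:420]
f=lambda i:cv2.resize(i,None,fx=2.4,fy=2.4,interpolation=cv2.INTER_CUBIC)
cv2.imwrite('pics/c.png',np.vstack([f(a),f(b)]))
```

```text
(no output)
```

View pics/c.png

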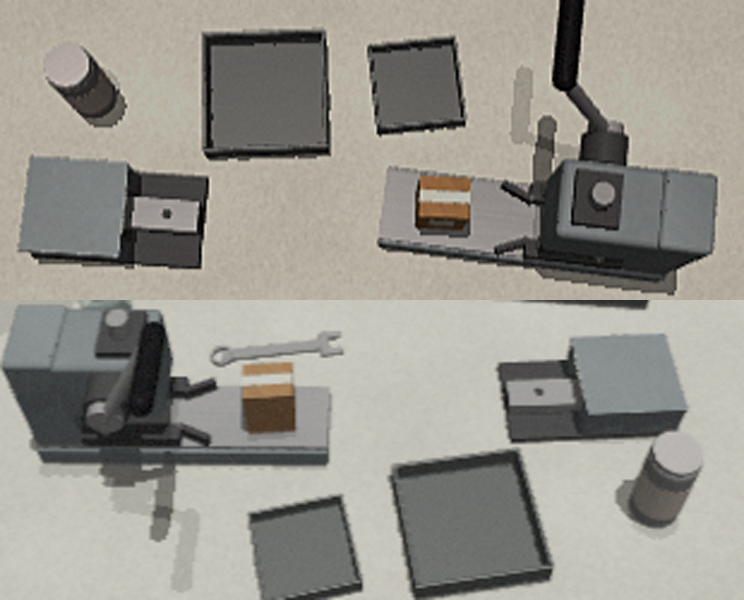

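```bash
cat > fit.py <<'E'
from h import *
from scipy.optimize import least_squares
t=load('top0');s=load('scene0')
T=lambda X,Y:(t,115+X/2.4,95+Y/2.4)
S=lambda X,Y:(s,110+X/2.4,190+(Y-300)/2.4)
def fit(name,obs,x0,zb=0):
    def res(p):
        r=[]
        for l,(c,u,v) in obs:
            l=np.array(l,float); ca,sa=np.cos(p[2]),np.sin(p[2])
            w=[p[0]+ca*l[0]-sa*l[1],p[1]+sa*l[0]+ca*l[1],l[2]+zb]
            r+=list(proj(c,w)-[u,v])
        return np.array(r)
    k=least_squares(res,x0,x_scale=[100,100,1]); print(name,k.x[:2].round(1),np.degrees(k.x[2]).round(2),'res',k.fun.round(1)); return k.x
h=np.pi/2
if __name__=='__main__':
    fit('press',[((-180,45,40),T(388,167)),((-180,-45,40),T(379,240)),((-35,38,58),T(503,183)),((-35,-38,58),T(497,251)),
     ((-180,-45,40),S(330,387)),((-180,45,40),S(328,450)),((-35,-38,58),S(214,383)),((-35,38,58),S(209,438))],[400,-150,-h])
    fit('carton',[((-30,25,80),T(420,177)),((30,25,80),T(470,179)),((30,-25,80),T(470,217)),((-30,-25,80),T(419,216)),
     ((-30,-25,80),S(292,365)),((30,-25,80),S(243,366)),((30,25,80),S(245,393)),((-30,25,80),S(295,391))],[400,-50,-h],40)
    fit('tray',[((-80,80,35),T(203,33)),((80,80,35),T(327,30)),((80,-80,35),T(330,153)),((-80,-80,35),T(204,157)),
     ((80,-80,35),S(391,466)),((-80,-80,35),S(521,452)),((-80,80,35),S(551,572)),((80,80,35),S(413,586))],[550,100,-h])
    fit('rack',[((0,-45,61),T(130,165)),((0,45,61),T(124,257)),((-90,-60,10),T(210,176)),((-90,60,10),T(205,264)),
     ((0,45,61),S(570,338)),((0,-45,61),S(577,414)),((-90,60,10),S(499,361)),((-90,-60,10),S(511,439))],[400,250,h])
    fit('bracket',[((100,20,20),T(200,201)),((100,-20,20),T(196,230)),((100,-20,20),S(507,380)),((100,20,20),S(511,408)),
     ((20,20,20),T(133,197)),((20,-20,20),T(130,227))][:6],[400,250,-h],10)
    for z in (61,):
        for c in (T(32,156),T(130,165),T(124,257),T(20,248),S(570,338),S(665,334),S(686,408),S(577,414)): print('roof',pt(*c,z).round(0))
    for c in (T(200,201),T(196,230),S(507,380),S(511,408),T(133,197),T(130,227)): print('br',pt(*c,30).round(0))
    print('can',pt(*T(68,65),130).round(0),'handle',pt(*S(155,330),310).round(0))
E
python3 fit.py
```

```text
press [ 496.9 -185.7] -96.11 res [-0.7 -0.2 -0.7 -1.5 -0.3  0.  -0.5 -3.3 -0.6 -0.7 -0.8 -1.6 -0.3 -0.9
 -1.  -2.4]
carton [507.4 -76.5] -90.53 res [-1.  -1.1 -0.6 -1.3 -0.8  0.2 -0.9  0.  -0.4 -2.8 -0.7 -1.8 -1.4  1.3
 -1.   0.6]
tray [662.9 146.6] -87.85 res [ 0.1 -1.1 -0.4 -0.8 -1.1 -2.4 -0.9 -3.2 -0.7 -2.1 -1.2 -2.5 -0.1 -2.
 -0.9 -0.4]
rack [496.7 309.3] 87.94 res [-0.1  3.2 -0.5 -5.4 -0.5 -0.7 -1.7  0.8 -0.9  2.8  1.9 -4.7 -2.4  0.4
 -1.8 -0.1]
bracket [498.7 327.8] -91.14 res [-1.2 -1.  -0.5 -0.1 -0.5 -0.3  0.  -1.2  0.6 -0.3  0.8  0.1]
roof [560. 432.  61.]
roof [551. 308.  61.]
roof [436. 308.  61.]
roof [444. 437.  61.]
roof [441. 316.  61.]
roof [447. 441.  61.]
roof [561. 434.  61.]
roof [557. 298.  61.]
br [514. 224.  30.]
br [476. 227.  30.]
br [478. 230.  30.]
br [521. 227.  30.]
br [517. 309.  30.]
br [478. 311.  30.]
can [656. 373. 130.] handle [ 575. -177.  310.]
```

The crop confirms that the middle-sized tray (top crop (203,33)-(330,153)) matches 160x160. The carton at (445,198) sits on the feed table, and the bracket nose is at (198,215). Next I move above the carton.

```bash
cat >> h.py <<'E'
def yaw():
    q=np.array(bot.read_state()['tcp_rot']); m=R.from_quat(q[[1,2,3,0]]).as_matrix(); return np.degrees(np.arctan2(m[1,0],m[0,0])),m
def go(x,y,z,yw=None):
    st=bot.read_state(); w,m=yaw(); d=m.T@(np.array([x,y,z])-st['position'])/10
    print('rows',d.round(2),'twist',0 if yw is None else round((w-yw+180)%360-180,1),'| t',round(st['time_s'],1))
def stt():
    st=bot.read_state(); print('t',round(st['time_s'],2),st['position'].round(1),'yaw',yaw()[0].round(2),'F',st['ft_force'].round(1),'op',st['opening'].round(1),'g',round(st['grip_force'],1))
E
python3 - <<'E'
from h import *
go(507,-76.5,330,89.5)
E
```

```text
rows [ 42.68 -34.05  -9.9 ] twist -64.4 | t 0.1
```

```bash
python3 -m jog '0 0 -9.9 0 8.5; 0 0 -9.9 0 8.5; 42.7 -34 -9.9 -64.4 8.5; 42.7 -34 -9.9 -64.4 8.5; 42.7 -34 -9.9 -64.4 8.5; 42.7 -34 -9.9 -64.4 8.5; 42.7 -34 -9.9 -64.4 8.5; 42.7 -34 -9.9 -64.4 8.5; 42.7 -34 -9.9 -64.4 8.5; 42.7 -34 -9.9 -64.4 8.5; 42.7 -34 -9.9 -64.4 8.5; 42.7 -34 -9.9 -64.4 8.5; 42.7 -34 -9.9 -64.4 8.5; 42.7 -34 -9.9 -64.4 8.5; 42.7 -34 -9.9 -64.4 8.5; 42.7 -34 -9.9 -64.4 8.5; 42.7 -34 -9.9 -64.4 8.5; 42.7 -34 -9.9 -64.4 8.5'
python3 - <<'E'
from h import *
stt(); c=cap('wrist','w1'); print(c['mtx'],c['eye'],rot(c).round(2))
cv2.imwrite('pics/w1v.png',cv2.resize(c['image'],(800,600),interpolation=cv2.INTER_CUBIC))
E
```

```text
time_s: 1.9
position: [507.2, -78.4, 330.3]
tcp_rot: [0.0, 0.711, 0.703, -0.0]
ft_force: [0.8, 0.6, -0.1]
opening: 85.0
grip_force: 0.0Traceback (most recent call last):
  File "<stdin>", line 2, in <module>
  File "h.py", line 20, in stt
    st=bot.read_state(); print('t',round(st['time_s'],2),st['position'].round(1),'yaw',yaw()[0].round(2),'F',st['ft_force'].round(1),'op',st['opening'].round(1),'g',round(st['grip_force'],1))
                                                                                                                                          ^^^^^^^^^^^^^^^^^^^
AttributeError: 'float' object has no attribute 'round'
```

```bash
sed -i "s/st\['opening'\].round(1)/round(st['opening'],1)/" h.py
python3 - <<'E'
from h import *
stt(); c=cap('wrist','w1'); print(c['mtx'],c['eye'],rot(c).round(2))
cv2.imwrite('pics/w1v.png',cv2.resize(c['image'],(800,600),interpolation=cv2.INTER_CUBIC))
E
```

```text
t 1.9 [507.2 -78.4 330.3] yaw 89.35 F [ 0.8  0.6 -0.1] op 85.0 g 0.0
[[326.46222665   0.         256.35249377]
 [  0.         326.46222665 193.89149857]
 [  0.           0.           1.        ]] [508.05314201   5.61688225 473.35964143] [[ 1.    0.01  0.  ]
 [-0.01  0.95  0.32]
 [ 0.   -0.32  0.95]]
```

View pics/w1v.png

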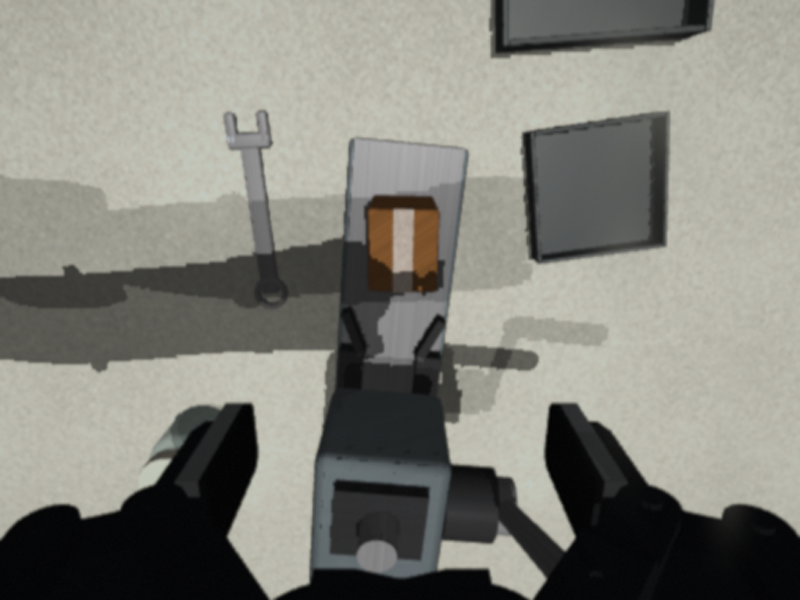

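The wrist view shows the carton top with corners (367,209), (439,209), (440,292) and (368,291). The table end corners are at (351,138) and (467,150), and the flare tips at (345,311) and (443,318).

```bash
cat > fit2.py <<'E'
from fit import *
w=load('w1'); W=lambda X,Y:(w,X*.64,Y*.64)
p=fit('pressW',[((-180,-45,40),W(351,138)),((-180,45,40),W(467,150)),((-35,-38,58),W(345,311)),((-35,38,58),W(443,318))],[500,-185,-h])
c=fit('cartonW',[((-30,-25,80),W(367,209)),((-30,25,80),W(439,209)),((30,25,80),W(440,292)),((30,-25,80),W(368,291))],[500,-80,-h],40)
for a,b in((367,209),(439,209),(440,292),(368,291)): print(pt(*W(a,b),120).round(1))
for a,b in((351,138),(467,150)): print(pt(*W(a,b),40).round(1))
go(c[0],c[1],84,89.5)
E
python3 fit2.py
```

```text
pressW [ 497.3 -183.8] -95.76 res [ 1.9 -0.8 -1.6 -1.8  3.3  1.3 -3.6  1.5]
cartonW [509.5 -76.7] -90.32 res [ 0.  -0.   0.4 -0.3 -1.3 -0.3  0.8  0.6]
[484.6 -46.6 120. ]
[534.2 -47.1 120. ]
[ 535.7 -107.1  120. ]
[ 483.4 -105.8  120. ]
[468.2  -1.2  40. ]
[562.3 -11.5  40. ]
rows [ 0.16  0.22 24.63] twist -0.1 | t 1.9
```

```bash
python3 -m jog '0.2 0.2 15 0 8.5; 0.2 0.2 15 0 8.5; 0.2 0.2 15 0 8.5; 0.2 0.2 20 0 8.5; 0.2 0.2 23 0 8.5; 0.2 0.2 25.2 0 8.5; 0.2 0.2 25.2 0 8.5; 0.2 0.2 25.2 0 8.5; 0.2 0.2 25.2 0 3; 0.2 0.2 25.2 0 3; 0.2 0.2 25.2 0 3; 0.2 0.2 25.2 0 3; 0.2 0.2 25.2 0 3; 0.2 0.2 25.2 0 3; 0.2 0.2 25.2 0 3; 0.2 0.2 25.2 0 3'
python3 -c "
from h import *
stt()"
```

```text
time_s: 3.55
position: [510.4, -75.4, 79.7]
tcp_rot: [0.001, 0.71, 0.704, 0.001]
ft_force: [-1.4, -0.9, 8.3]
opening: 49.5
grip_force: 62.9
t 3.55 [510.4 -75.4  79.7] yaw 89.46 F [-1.4 -0.9  8.3] op 49.5 g 62.9
```

```bash
python3 -m jog '0 0 -5 0 3; 0 0 -10 0 3; 0 0 -10 0 3; 22.2 15.3 -10 -2.5 3; 22.2 15.3 -10 -2.5 3; 22.2 15.3 -10 -2.5 3; 22.2 15.3 -10 -2.5 3; 22.2 15.3 -10 -2.5 3; 22.2 15.3 -10 -2.5 3; 22.2 15.3 -10 -2.5 3; 22.2 15.3 -10 -2.5 3; 22.2 15.3 -10 -2.5 3; 22.2 15.3 -6 -2.5 3; 22.2 15.3 -2 -2.5 3; 22.2 15.3 1 -2.5 3; 22.2 15.3 2.4 -2.5 3; 22.2 15.3 2.4 -2.5 3; 22.2 15.3 2.4 -2.5 3'
python3 - <<'E'
from h import *
stt()
c=cap('wrist','w2');d=cap('scene','s2')
f=lambda i:cv2.resize(i,(400,300),interpolation=cv2.INTER_AREA)
cv2.imwrite('pics/d.png',np.hstack([f(c['image']),f(d['image'])]))
E
```

```text
time_s: 5.35
position: [665.4, 145.2, 55.8]
tcp_rot: [0.0, 0.695, 0.719, 0.001]
ft_force: [0.7, -0.8, -0.4]
opening: 49.6
grip_force: 64.0
t 5.35 [665.4 145.2  55.8] yaw 91.94 F [ 0.7 -0.8 -0.4] op 49.6 g 64.0
```

View pics/d.png

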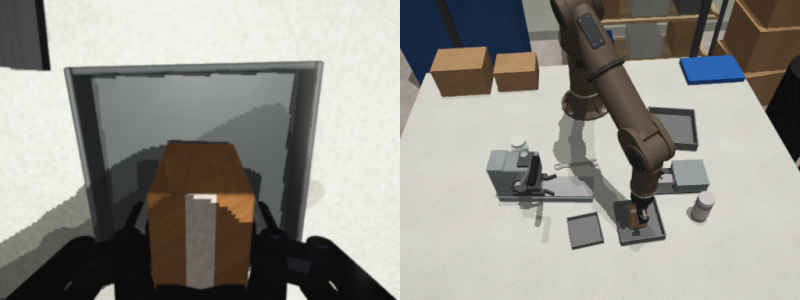

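The carton hangs centred in the middle tray, so I lower and release it.

```bash
python3 -m jog '0 0 0.5 0 3; 0 0 0.9 0 3; 0 0 1 0 3; 0 0 1.1 0 3;0 0 1.1 0 3' 
python3 -m jog '0 0 0 0 6; 0 0 0 0 7; 0 0 0 0 8.5; 0 0 0 0 8.5; 0 0 -3 0 8.5; 0 0 -8 0 8.5; 0 0 -13 0 8.5; 0 0 -18 0 8.5; 0 0 -22 0 8.5; 0 0 -26 0 8.5; 0 0 -26 0 8.5; 0 0 -26 0 8.5'
python3 - <<'E'
from h import *
go(498,205,300,89); s=load('top0')
E
```

```text
time_s: 5.95
position: [664.8, 145.5, 44.8]
tcp_rot: [0.0, 0.695, 0.719, 0.0]
ft_force: [-4.7, -1.8, 11.5]
opening: 49.6
grip_force: 65.3
time_s: 7.15
position: [664.9, 145.7, 304.2]
tcp_rot: [0.001, 0.695, 0.719, 0.001]
ft_force: [-0.6, -0.7, 0.1]
opening: 84.8
grip_force: 0.0
rows [  6.5  -16.48   0.39] twist 3.0 | t 7.2
```

```bash
python3 -m jog '8.5 -16.6 0.4 3 8.5; 8.5 -16.6 0.4 3 8.5;8.5 -16.6 0.4 3 8.5;8.5 -16.6 0.4 3 8.5;8.5 -16.6 0.4 3 8.5;8.5 -16.6 0.4 3 8.5;8.5 -16.6 0.4 3 8.5'
python3 - <<'E'
from h import *
stt(); c=cap('wrist','w3')
cv2.imwrite('pics/w3v.png',cv2.resize(c['image'],(800,600),interpolation=cv2.INTER_CUBIC))
E
```

```text
time_s: 7.85
position: [496.6, 223.5, 298.3]
tcp_rot: [0.0, 0.714, 0.7, -0.001]
ft_force: [0.0, 0.1, -0.3]
opening: 85.3
grip_force: 0.0
t 7.85 [496.6 223.5 298.3] yaw 88.89 F [ 0.   0.1 -0.3] op 85.3 g 0.0
```

View pics/w3v.png

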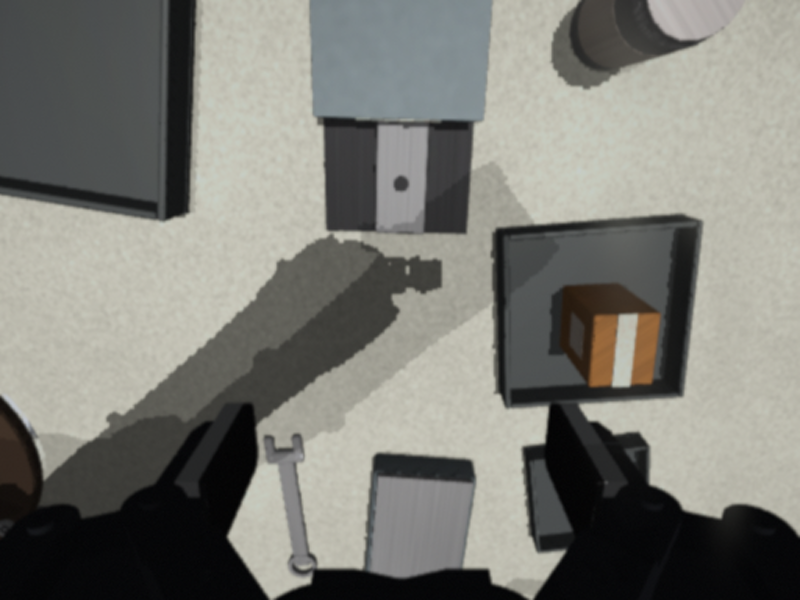

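The carton stands upright in the tray at (615,335). The bracket nose corners are at (377,232) and (427,233), and the roof's front edge is at (314,116) to (484,121).

Run:
```python
from h import *
c=load('w3')
for n,z,l in(('br',30,[(377,232),(427,233),(376,123),(428,123)]),('apron',10,[(328,230),(467,233)]),('roof',61,[(314,116),(484,121)]),('table',40,[(376,478),(473,480)])):
    for a,b in l: print(n,pt(c,a*.64,b*.64,z).round(1))
go(497,280,100,89)
```

```text
br [477.4 228.1  30. ]
br [518.1 226.5  30. ]
br [479.5 311.7  30. ]
br [519. 311.  30.]
apron [434.7 226.7  10. ]
apron [553.2 221.9  10. ]
roof [437.7 316.9  61. ]
roof [556.8 311.3  61. ]
table [469.   -3.8  40. ]
table [560.5  -7.8  40. ]
rows [ 5.66 -0.06 19.84] twist -0.1 | t 7.9
```

```bash
python3 -m jog '5.95 0.15 10 0 8.5; 5.95 0.15 15 0 8.5; 5.95 0.15 20 0 8.5; 5.95 0.15 24 0 8.5; 5.95 0.15 27 0 8.5; 5.95 0.15 28.5 0 8.5; 5.95 0.15 28.5 0 8.5; 5.95 0.15 28.5 0 8.5; 5.95 0.15 28.5 0 8.5'
python3 -m jog '0 0 0 0 3; 0 0 0 0 3;0 0 0 0 3;0 0 0 0 3;0 0 0 0 3;0 0 0 0 3;0 0 0 0 3'
```

```text
time_s: 8.8
position: [500.1, 284.8, 16.5]
tcp_rot: [0.0, 0.714, 0.7, 0.002]
ft_force: [0.2, -0.2, 0.7]
opening: 85.0
grip_force: 0.0
time_s: 9.5
position: [499.1, 284.3, 15.8]
tcp_rot: [0.0, 0.714, 0.701, 0.001]
ft_force: [-1.8, -2.9, 11.0]
opening: 38.3
grip_force: 59.8
```

```bash
python3 -m jog '0 0 -0.2 0 3; -1 0 -0.3 0 3; -3 0 -0.3 0 3; -5 0 -0.3 0 3; -7 0 -0.3 0 3; -9 0 -0.3 0 3; -11 0 -0.3 0 3; -13 0 -0.3 0 3; -15 0 -0.3 0 3; -15.5 0 -0.3 0 3; -15.5 0 -0.3 0 3'
python3 -m jog '0 0 -4 0 3; 0 0 -8 0 3; 0 0 -10 0 3;  0 0 -10 0 3; 0 0 -10 0 3'
python3 - <<'E'
from h import *
stt(); d=cap('scene','s4'); 
cv2.imwrite('pics/e.png',cv2.resize(d['image'][150:320,180:420],None,fx=3,fy=3,interpolation=cv2.INTER_CUBIC))
E
```

```text
time_s: 10.6
position: [495.3, 127.7, 17.1]
tcp_rot: [0.0, 0.714, 0.7, -0.001]
ft_force: [-0.0, 0.8, -3.0]
opening: 38.0
grip_force: 60.4
time_s: 11.1
position: [495.3, 129.7, 116.9]
tcp_rot: [0.0, 0.713, 0.701, 0.0]
ft_force: [-0.4, 0.4, -3.3]
opening: 38.5
grip_force: 62.0
t 11.1 [495.3 129.7 116.9] yaw 89.03 F [-0.4  0.4 -3.3] op 38.5 g 62.0
```

View pics/e.png

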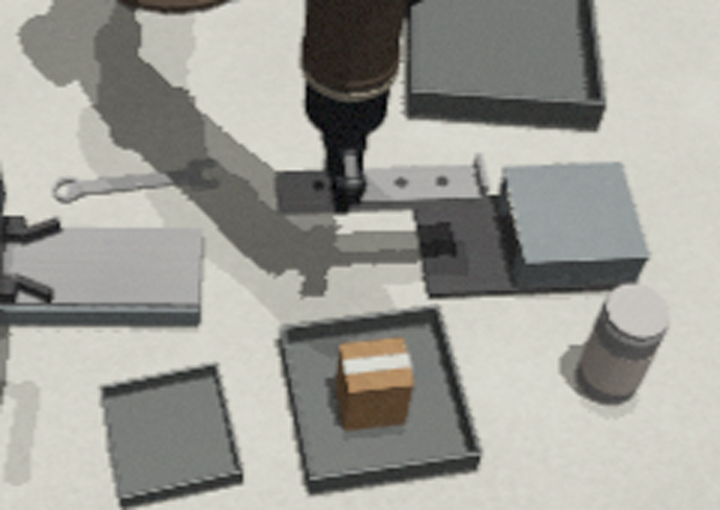

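Run:
```python
from h import *
go(505.9,-98.5,75,84)
```

```text
rows [-22.75   1.51   4.13] twist 5.0 | t 11.2
```

```bash
python3 -m jog '-10 0.7 0 5 3; -20 1.5 0 5 3; -22.8 1.5 0 5 3; -22.8 1.5 0 5 3; -22.8 1.5 0 5 3; -22.8 1.5 0 5 3; -22.8 1.5 2 5 3; -22.8 1.5 4 5 3; -22.8 1.5 4.2 5 3; -22.8 1.5 4.2 5 3; -22.8 1.5 4.2 5 3'
python3 - <<'E'
from h import *
stt(); c=cap('wrist','w5');d=cap('top','t5')
a=cv2.resize(c['image'],(540,405),interpolation=cv2.INTER_AREA);b=cv2.resize(d['image'][130:230,260:360],(250,250),interpolation=cv2.INTER_CUBIC)
b=np.vstack([b,np.zeros((155,250,3),np.uint8)])
cv2.imwrite('pics/f.png',np.hstack([a,b]))
E
```

```text
time_s: 12.25
position: [506.8, -98.5, 75.6]
tcp_rot: [-0.0, 0.743, 0.669, 0.0]
ft_force: [-0.1, 0.0, -3.7]
opening: 38.1
grip_force: 62.0
t 12.25 [506.8 -98.5  75.6] yaw 84.03 F [-0.1  0.  -3.7] op 38.1 g 62.0
```

View pics/f.png

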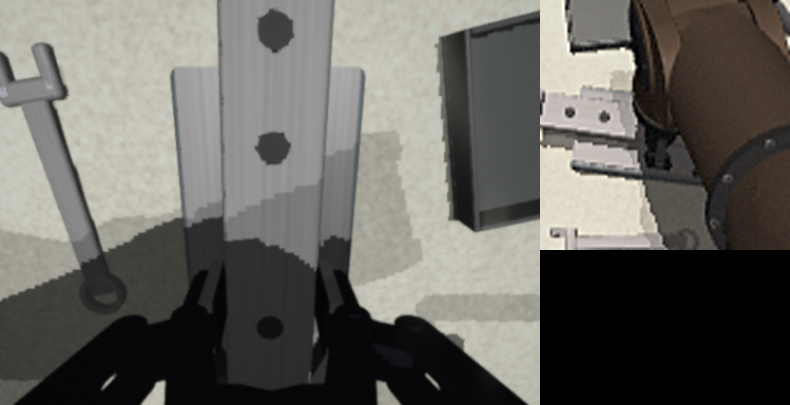

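The bracket is held level over the table. The table end corners are at (173,68) and (364,70), and the side edges run to (187,265) and (348,262).

Run:
```python
from h import *
c=load('w5');k=512/540
L=[pt(c,a*k,b*k,40) for a,b in((173,68),(187,265),(364,70),(348,262))]
for p in L: print(p.round(1))
e=(L[0]+L[2])/2
for i in(0,2): d=L[i+1]-L[i]; print('heading',np.degrees(np.arctan2(d[1],d[0])))
print('end',e)
for a,b in((226,230),(322,230),(222,40),(332,40)): print('br',pt(c,a*k,b*k,90).round(1))
```

```text
[469.6  -1.5  40. ]
[ 457.  -107.6   40. ]
[561.4 -11.9  40. ]
[ 550.4 -115.4   40. ]
heading -96.8050499692207
heading -96.03867025951033
end [515.49448324  -6.68139563  40.        ]
br [491.9 -67.6  90. ]
br [530.6 -71.7  90. ]
br [500.7   1.8  90. ]
br [537.8  -2.1  90. ]
```

```bash
python3 -m jog '0 -0.15 1 0 3; 0 -0.15 2 0 3; 0 -0.15 2.5 0 3; 0 -0.15 2.8 0 3; 0 -0.15 2.9 0 3; 0 -0.15 3 0 3; 0 -0.15 3 0 3'
```

```text
time_s: 13.05
position: [504.5, -99.2, 45.9]
tcp_rot: [0.0, 0.743, 0.669, -0.001]
ft_force: [-5.1, -1.5, 7.3]
opening: 38.9
grip_force: 63.2
```

```bash
python3 -m jog '0 0 0 0 6; 0 0 0 0 8.5; 0 0 0 0 8.5; 0 0 -0.5 0 8.5; 0 0 -4 0 8.5; 4 0 -4 0 8.5; 8 0 -4 0 8.5; 11.3 0 -4 0 8.5; 11.3 0 -4 0 8.5; 11.3 0 -2 0 8.5; 11.3 0 -0.1 0 8.5; 11.3 0 -0.1 0 8.5; 11.3 0 -0.1 0 8.5'
python3 - <<'E'
from h import *
stt(); c=cap('wrist','w6');d=cap('scene','s6')
a=cv2.resize(c['image'],(480,360),interpolation=cv2.INTER_AREA);b=cv2.resize(d['image'][200:300,130:290],(320,200),interpolation=cv2.INTER_CUBIC)
b=np.vstack([b,np.zeros((160,320,3),np.uint8)])
cv2.imwrite('pics/g.png',np.hstack([a,b]))
E
```

```text
time_s: 14.35
position: [516.8, 13.2, 46.6]
tcp_rot: [-0.0, 0.743, 0.669, -0.0]
ft_force: [-0.5, -1.0, 0.3]
opening: 84.8
grip_force: 0.0
t 14.35 [516.8  13.2  46.6] yaw 83.97 F [-0.5 -1.   0.3] op 84.8 g 0.0
```

View pics/g.png

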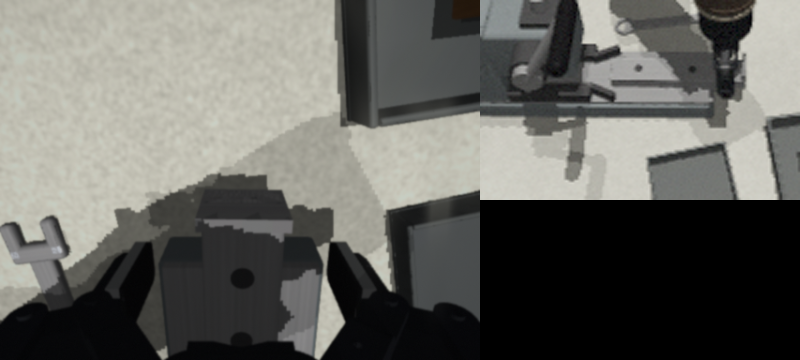

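```bash
python3 -m jog '0 0 0 0 6; 0 0 0 0 3; 0 0 0 0 3; 0 0 0 0 3; 0 0 0 0 3;0 0 0 0 3; 0 0 0 0 3'
python3 -m jog '-0.5 0 0 0 3; -1.5 0 0 0 3; -3 0 0 0 3; -4.5 0 0 0 3; -5 0 0 0 3; -5 0 0 0 3; -5 0 0 0 3'
```

```text
time_s: 15.15
position: [517.2, 13.4, 47.0]
tcp_rot: [0.0, 0.743, 0.669, 0.0]
ft_force: [-1.2, -0.6, 8.4]
opening: 38.6
grip_force: 63.1
time_s: 15.85
position: [512.6, -36.8, 47.1]
tcp_rot: [0.001, 0.744, 0.669, 0.001]
ft_force: [0.8, -0.9, 6.9]
opening: 38.3
grip_force: 62.9
```

```bash
python3 -c "
from h import *
stt(); s=bot.read_state(); p=np.array([515.5,-6.7]); a=np.radians(-96.2); u=np.array([np.cos(a),np.sin(a)]); d=s['position'][:2]-p; print('local',d@u-180, d@np.array([-u[1],u[0]]))"
```

```text
t 15.85 [512.6 -36.8  47.1] yaw 83.94 F [ 0.8 -0.9  6.9] op 38.3 g 62.9
local -149.79116220718802 0.34040502558411206
```

```bash
python3 -m jog '-1 0 0 0 3; -2 0 0 0 3; -3 0 0 0 3; -4 0 0 0 3; -5 0 0 0 3; -6 0 0 0 3; -6.8 0 0 0 3; -6.8 0 0 0 3'
python3 -m jog '-0.2 0 0 0 3; -0.4 0 0 0 3; -0.6 0 0 0 3; -0.8 0 0 0 3; -0.8 0 0 0 3'
```

```text
time_s: 16.65
position: [505.4, -104.3, 47.1]
tcp_rot: [0.001, 0.743, 0.669, 0.001]
ft_force: [-0.3, 1.8, 7.4]
opening: 37.9
grip_force: 63.0
time_s: 17.15
position: [504.7, -110.7, 47.1]
tcp_rot: [0.0, 0.743, 0.669, 0.001]
ft_force: [0.2, 5.8, 7.4]
opening: 38.5
grip_force: 63.0
```

```bash
python3 -m jog '-0.1 0 0 0 3; -0.2 0 0 0 3; -0.2 0 0 0 3'; python3 -m jog '-0.1 0 0 0 3; -0.2 0 0 0 3; -0.2 0 0 0 3';  python3 -m jog '-0.1 0 0 0 3; -0.2 0 0 0 3; -0.2 0 0 0 3'
```

```text
time_s: 17.45
position: [504.5, -112.4, 47.1]
tcp_rot: [0.0, 0.743, 0.67, 0.001]
ft_force: [1.1, 6.6, 8.3]
opening: 38.7
grip_force: 63.0
time_s: 17.75
position: [504.3, -113.8, 47.0]
tcp_rot: [-0.0, 0.743, 0.67, 0.002]
ft_force: [0.6, 8.4, 7.4]
opening: 38.1
grip_force: 63.0
time_s: 18.05
position: [504.4, -113.8, 47.0]
tcp_rot: [-0.001, 0.742, 0.67, 0.002]
ft_force: [1.3, 14.3, 8.0]
opening: 38.1
grip_force: 62.9
```

```bash
python3 -m jog '-0.1 0 0 0 3; -0.2 0 0 0 3; -0.2 0 0 0 3';  python3 -m jog '-0.1 0 0 0 3; -0.2 0 0 0 3; -0.2 0 0 0 3'
```

```text
time_s: 18.35
position: [504.4, -113.9, 47.1]
tcp_rot: [-0.001, 0.742, 0.671, 0.003]
ft_force: [1.2, 19.8, 8.6]
opening: 38.1
grip_force: 62.9
time_s: 18.65
position: [504.4, -113.9, 47.1]
tcp_rot: [-0.002, 0.741, 0.671, 0.004]
ft_force: [1.5, 26.7, 7.0]
opening: 38.1
grip_force: 62.9
```

```bash
python3 -m jog '0.3 0 0 0 3; 0.7 0 0 0 3; 0.7 0 0 0 3'; python3 -m jog '0 0 0 0 5; 0 0 0 0 7; 0 0 0 0 8.5; 0 0 0 0 8.5; 0 0 -1 0 8.5; 0 0 -3 0 8.5'; python3 -c "
from h import *
stt(); print(bot.read_state()['joints'].round(2)); go(622.2,-182,400,-6.2)"
```

```text
time_s: 18.95
position: [504.4, -113.7, 47.1]
tcp_rot: [0.0, 0.743, 0.67, 0.001]
ft_force: [-0.4, 4.7, 8.4]
opening: 38.7
grip_force: 62.9
time_s: 19.55
position: [502.3, -114.8, 76.0]
tcp_rot: [-0.001, 0.743, 0.669, -0.001]
ft_force: [0.3, -0.0, 0.3]
opening: 85.0
grip_force: 0.0
t 19.55 [ 502.3 -114.8   76. ] yaw 83.99 F [ 0.3 -0.   0.3] op 85.0 g 0.0
[ 0.46  0.5  -0.46  1.98  0.32  0.74 -0.29]
rows [ -5.42  12.54 -32.43] twist 90.2 | t 19.6
```

```bash
python3 -m jog '3 0 -5 0 8.5; 6 0 -10 10 8.5; 8 0 -15 20 8.5; 8 0 -20 30 8.5; 8 0 -25 40 8.5; 8 0 -30 50 8.5; 8 0 -33 60 8.5; 8 0 -34 70 8.5; 8 3 -34 80 8.5; 5 8 -34 90.2 8.5; 0 12.5 -34 90.2 8.5; -4 12.5 -34 90.2 8.5; -5.4 12.5 -34 90.2 8.5;  -5.4 12.5 -34 90.2 8.5; -5.4 12.5 -34 90.2 8.5; -5.4 12.5 -34 90.2 8.5; -5.4 12.5 -34 90.2 8.5'; python3 -c "
from h import *
stt(); print(bot.read_state()['joints'].round(2)); go(622.2,-182,303,-6.2)
c=cap('wrist','w7');d=cap('scene','s7')
for P in ([622.2,-182,334],[632.2,-89.9,161]): print(proj(c,P),proj(d,P))
u,v=proj(d,[622,-182,321]).astype(int)
a=cv2.resize(c['image'],(480,360),interpolation=cv2.INTER_AREA);b=cv2.resize(d['image'][u and v-60:v+60,u-50:u+50],(300,360),interpolation=cv2.INTER_CUBIC)
cv2.imwrite('pics/hh.png',np.hstack([a,b]))
"
```

```text
time_s: 21.25
position: [622.0, -180.0, 416.9]
tcp_rot: [-0.0, 0.999, -0.053, 0.0]
ft_force: [0.7, 0.3, -0.3]
opening: 85.2
grip_force: 0.0
t 21.25 [ 622.  -180.   416.9] yaw -6.09 F [ 0.7  0.3 -0.3] op 85.2 g 0.0
[ 0.33  0.41 -0.21  1.16  0.08  1.57 -1.54]
rows [ 0.04  0.2  11.39] twist 0.1 | t 21.2
[259.96470552 201.20287689] [169.88033773 212.60290956]
[183.75837445 153.1384943 ] [216.49970955 252.54772394]
```

```bash
python3 -m jog '0 0.2 3 0 8.5; 0 0.2 6 0 8.5; 0 0.2 8 0 8.5; 0 0.2 10 0 8.5; 0 0.2 11.4 0 8.5; 0 0.2 11.4 0 8.5; 0 0.2 11.4 0 8.5'; python3 -m jog '0 0 0 0 5; 0 0 0 0 3; 0 0 0 0 1.5; 0 0 0 0 1.5; 0 0 0 0 1.5; 0 0 0 0 1.5; 0 0 0 0 1.5; 0 0 0 0 1.5'; python3 -c "
from h import *
stt()"
```

```text
time_s: 22.05
position: [621.9, -183.2, 302.9]
tcp_rot: [-0.0, 0.999, -0.054, 0.0]
ft_force: [-0.1, -0.9, -0.2]
opening: 85.1
grip_force: 0.0
time_s: 22.85
position: [622.2, -181.4, 303.1]
tcp_rot: [-0.001, 0.999, -0.053, 0.0]
ft_force: [-1.3, 5.7, 3.4]
opening: 22.4
grip_force: 58.6
t 22.85 [ 622.2 -181.4  303.1] yaw -6.1 F [-1.3  5.7  3.4] op 22.4 g 58.6
```

```bash
python3 -m jog '0 -0.8 0.4 0 1.5; 0 -1.54 0.89 0 1.5; 0 -2.3 1.4 0 1.5; 0 -2.98 1.94 0 1.5; 0 -3.65 2.5 0 1.5; 0 -4.3 3.13 0 1.5; 0 -4.9 3.8 0 1.5; 0 -5.49 4.45 0 1.5; 0 -6 5.15 0 1.5; 0 -6.54 5.89 0 1.5; 0 -7 6.65 0 1.5; 0 -7.43 7.43 0 1.5; 0 -7.8 8.25 0 1.5; 0 -8.15 9.05 0 1.5; 0 -8.15 9.05 0 1.5'; python3 -c "
from h import *
stt()"
```

```text
time_s: 24.35
position: [630.5, -103.1, 212.2]
tcp_rot: [0.001, 0.999, -0.054, 0.0]
ft_force: [-4.0, -0.9, 9.6]
opening: 22.0
grip_force: 72.5
t 24.35 [ 630.5 -103.1  212.2] yaw -6.2 F [-4.  -0.9  9.6] op 22.0 g 72.5
```

```bash
python3 -m jog '0 -0.3 0.85 0 1.5; 0 -0.55 1.7 0 1.5; 0 -0.75 2.6 0 1.5; 0 -0.92 3.44 0 1.5; 0 -1.03 4.3 0 1.5; 0 -1.11 5.2 0 1.5; 0 -1.13 5.7 0 1.5; 0 -1.13 6.1 0 1.5; 0 -1.12 6.5 0 1.5; 0 -1.11 6.8 0 1.5; 0 -1.11 6.8 0 1.5'; python3 -m jog '0 0 0.2 0 1.5; 0 0 0.3 0 1.5; 0 0 0.4 0 1.5;0 0 0.4 0 1.5'; python3 -m jog '0 0 0.2 0 1.5; 0 0 0.4 0 1.5; 0 0 0.4 0 1.5'
```

```text
time_s: 25.45
position: [632.0, -88.9, 144.5]
tcp_rot: [-0.001, 0.999, -0.053, 0.0]
ft_force: [-2.8, 5.8, 7.1]
opening: 22.5
grip_force: 80.7
time_s: 25.85
position: [632.0, -88.9, 141.6]
tcp_rot: [-0.001, 0.999, -0.053, 0.0]
ft_force: [-7.1, 7.5, 14.4]
opening: 22.4
grip_force: 81.3
time_s: 26.15
position: [632.0, -88.9, 138.4]
tcp_rot: [-0.001, 0.999, -0.053, 0.001]
ft_force: [-10.1, 8.3, 21.8]
opening: 22.4
grip_force: 82.0
```

```bash
python3 -m jog '0 0 0.2 0 1.5; 0 0 0.3 0 1.5; 0 0 0.3 0 1.5; 0 0 0.3 0 1.5'; python3 -c "
from h import *
c=cap('scene','s8'); cv2.imwrite('pics/i.png',cv2.resize(c['image'][150:270,120:280],(800,600),interpolation=cv2.INTER_CUBIC))"
```

```text
time_s: 26.55
position: [632.1, -88.8, 135.3]
tcp_rot: [-0.001, 0.999, -0.053, 0.001]
ft_force: [-8.0, 6.1, 19.3]
opening: 22.0
grip_force: 82.8
```

View pics/i.png

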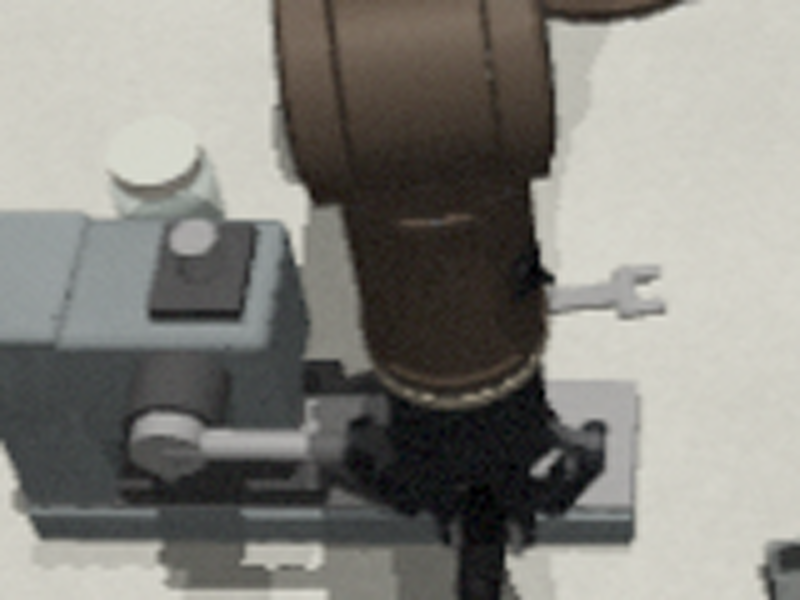

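The view shows the lever shaft level ((165,445) to (310,445)), the knob lowered, and the jar and wrench untouched. Next I check the lever angle numerically from the bar's outer end.

```bash
cat > lev.py <<'E'
from h import *
import sys
def bar(f,thetas):
    c=load(f); a=np.radians(-96.2); u=np.array([np.cos(a),np.sin(a)]); v=np.array([-u[1],u[0]]); o=np.array([496.1,-185.6])
    for th in thetas:
        t=np.radians(th); x=60-170*np.cos(t); z=170+170*np.sin(t)
        print(th,[proj(c,[*(o+x*u+y*v),z]).round(1).tolist() for y in (140,165)])
    return c
c=bar('s8',(6,3,0,-3,-6))
g=cv2.cvtColor(c['image'],cv2.COLOR_BGR2GRAY)
for r in range(254,284,2):
    k=np.where(g[r,195:240]<50)[0]+195; print(r,(k.min(),k.max()) if len(k) else None)
E
python3 lev.py
```

```text
6 [[214.9, 252.2], [214.0, 260.9]]
3 [[215.4, 254.0], [214.6, 262.7]]
0 [[215.8, 255.8], [215.0, 264.4]]
-3 [[216.0, 257.6], [215.2, 266.2]]
-6 [[216.0, 259.3], [215.2, 267.9]]
254 (np.int64(207), np.int64(226))
256 (np.int64(207), np.int64(226))
258 (np.int64(209), np.int64(226))
260 (np.int64(212), np.int64(220))
262 (np.int64(212), np.int64(220))
264 (np.int64(212), np.int64(220))
266 (np.int64(212), np.int64(220))
268 (np.int64(212), np.int64(219))
270 (np.int64(212), np.int64(218))
272 (np.int64(215), np.int64(216))
274 None
276 (np.int64(226), np.int64(235))
278 (np.int64(216), np.int64(232))
280 (np.int64(214), np.int64(220))
282 (np.int64(215), np.int64(217))
```

```bash
python3 -m jog '0 0 -0.4 0 1.5; 0 0 -0.9 0 1.5; 0 0 -1.3 0 1.5; 0 0 -1.8 0 1.5; 0 0.1 -2.7 0 1.5; 0 0.19 -3.55 0 1.5; 0 0.36 -4.4 0 1.5; 0 0.56 -5.3 0 1.5; 0 0.82 -6.15 0 1.5; 0 1.11 -7 0 1.5; 0 1.45 -7.8 0 1.5; 0 1.83 -8.6 0 1.5; 0 2.26 -9.4 0 1.5; 0 2.72 -10.15 0 1.5; 0 2.72 -10.15 0 1.5'; python3 -c "
from h import *
stt()"
```

```text
time_s: 28.1
position: [629.2, -115.2, 236.3]
tcp_rot: [-0.002, 0.999, -0.053, 0.001]
ft_force: [-3.2, 9.8, 7.4]
opening: 22.3
grip_force: 70.4
t 28.1 [ 629.2 -115.2  236.3] yaw -6.07 F [-3.2  9.8  7.4] op 22.3 g 70.4
```

```bash
python3 -m jog '0 0.5 -0.74 0 1.5; 0 1.05 -1.44 0 1.5; 0 1.63 -2.1 0 1.5; 0 2.24 -2.76 0 1.5; 0 2.9 -3.37 0 1.5; 0 3.56 -3.95 0 1.5; 0 4.27 -4.5 0 1.5; 0 5 -5 0 1.5; 0 5.5 -5.3 0 1.5; 0 6 -5.6 0 1.5; 0 6.3 -5.75 0 1.5; 0 6.54 -5.9 0 1.5; 0 6.54 -5.9 0 1.5; 0 6.54 -5.9 0 1.5'; python3 -c "
from h import *
stt()"
```

```text
time_s: 29.5
position: [623.5, -177.8, 298.2]
tcp_rot: [-0.003, 0.999, -0.052, 0.003]
ft_force: [-7.1, 16.2, 26.9]
opening: 21.7
grip_force: 66.6
t 29.5 [ 623.5 -177.8  298.2] yaw -5.95 F [-7.1 16.2 26.9] op 21.7 g 66.6
```

```bash
python3 -m jog '0 0 -0.2 0 1.5; 0 0 -0.4 0 1.5; 0 0 -0.5 0 1.5; 0 0 -0.5 0 1.5'; python3 -c "
from h import *
stt()"
```

```text
time_s: 29.9
position: [623.1, -180.4, 299.8]
tcp_rot: [-0.002, 0.999, -0.053, 0.001]
ft_force: [0.4, 7.4, 6.3]
opening: 21.9
grip_force: 64.5
t 29.9 [ 623.1 -180.4  299.8] yaw -6.09 F [0.4 7.4 6.3] op 21.9 g 64.5
```

```bash
python3 -m jog '0 0.1 0 0 1.5; 0 0.1 0 0 2.5; 0 0.1 0 0 3.5; 0 0.1 0 0 5; 0 0.1 0 0 7; 0 0.1 0 0 8.5; 0 0.1 0 0 8.5; 0 0.1 0 0 8.5; 0 0.1 -3 0 8.5; 0 0.1 -7 0 8.5; 0 0.1 -11 0 8.5; 0 0.1 -13 0 8.5; 0 -5 -13 0 8.5; 0 -10 -13 0 8.5; 0 -15 -13 0 8.5; 0 -20 -13 0 8.5; 0 -25 -13 0 8.5; 0 -30 -13 0 8.5; 0 -30 -13 0 8.5'
python3 - <<'E'
from h import *
stt(); go(520,-20,330,84)
E
```

```text
time_s: 31.8
position: [652.9, 124.0, 427.4]
tcp_rot: [-0.002, 0.999, -0.049, -0.001]
ft_force: [-1.2, 0.0, -0.9]
opening: 85.1
grip_force: 0.0
t 31.8 [652.9 124.  427.4] yaw -5.56 F [-1.2  0.  -0.9] op 85.1 g 0.0
rows [-11.81  15.67   9.7 ] twist -89.6 | t 31.8
```

```bash
python3 -m jog '-11.8 15.7 0 -20 8.5; -11.8 15.7 0 -40 8.5; -11.8 15.7 0 -60 8.5; -11.8 15.7 9.7 -89.6 8.5; -11.8 15.7 9.7 -89.6 8.5; -11.8 15.7 9.7 -89.6 8.5; -11.8 15.7 9.7 -89.6 8.5; -11.8 15.7 9.7 -89.6 8.5; -11.8 15.7 9.7 -89.6 8.5; -11.8 15.7 9.7 -89.6 8.5; -11.8 15.7 9.7 -89.6 8.5; -11.8 15.7 9.7 -89.6 8.5; -11.8 15.7 9.7 -89.6 8.5; -11.8 15.7 9.7 -89.6 8.5'
cat > chk.py <<'E'
from h import *
stt(); c=cap('wrist','w9'); d=cap('scene','s9'); t=cap('top','t9'); s0=load('scene0');t0=load('top0')
a=np.radians(-96.2); u=np.array([np.cos(a),np.sin(a)]); v=np.array([-u[1],u[0]]); o=np.array([496.1,-185.6])
g=cv2.cvtColor(c['image'],cv2.COLOR_BGR2GRAY).astype(np.float32)
for y in(-10,10):
    P=[]
    for x in range(-130,-70,2):
        q=proj(c,[*(o+x*u+y*v),76]); P.append(int(cv2.getRectSubPix(g,(1,1),(float(q[0]),float(q[1])))[0,0]))
    print(y,P)
def rg(n,A,B,r):
    x0,y0,x1,y1=[int(k/1.5625) for k in r]; e=cv2.absdiff(A['image'][y0:y1,x0:x1],B['image'][y0:y1,x0:x1]).max(2); print(n,(e>40).mean().round(3))
rg('can',d,s0,(575,375,640,450)); rg('jar',d,s0,(215,268,262,300)); rg('wrench',d,s0,(305,315,400,342)); rg('lever',d,s0,(220,305,285,395))
E
python3 chk.py
```

```text
time_s: 33.2
position: [519.9, -28.8, 331.3]
tcp_rot: [0.0, 0.747, 0.664, 0.0]
ft_force: [0.2, -0.4, 0.1]
opening: 85.0
grip_force: 0.0
t 33.2 [519.9 -28.8 331.3] yaw 83.28 F [ 0.2 -0.4  0.1] op 85.0 g 0.0
-10 [39, 40, 39, 39, 39, 40, 40, 40, 39, 35, 34, 34, 34, 34, 35, 38, 39, 40, 40, 40, 41, 47, 60, 63, 63, 63, 63, 62, 63, 63]
10 [39, 38, 39, 38, 38, 38, 38, 38, 37, 35, 35, 35, 34, 34, 51, 92, 105, 107, 113, 127, 134, 135, 134, 134, 134, 134, 134, 134, 134, 134]
can 0.0
jar 0.0
wrench 0.475
lever 0.004
```

```bash
python3 -c "
from h import *
print(bot.job_done())"
```

```text
the job is handed in; nothing more can be done
None
```

I handed the job in at about 33 s. The carton is upright in the middle-sized tray. The bracket was pushed against the back stop until it stalled at about 27 N, and the camera puts its lug within about 2 mm of the home position. The lever was pulled to its lower stop, judged from force and camera angle because the grip slipped a little there, then eased back up under grip. The can, jar and wrench show no sign of having moved.

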